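# Seat the stepped arm bracket on the build block and check it for rocking

### The job

On this drone assembly bench, pick up the stepped bracket whose nose overhangs highest (not its low-nosed lookalike) and set it down without dropping it, level and squarely in the middle of the aluminium step block, in the one pose in which it cannot rock: foot standing on the low deck, at least half of its nose resting on the high step. Let go, then press down on top of the nose with the closed fingertips for a moment to check that it does not rock, and leave it there, touching nothing. Do not disturb the low-nosed bracket.

Things in the scene. Friction and masses are not known exactly. Their poses are not given: they have to be found in the camera images.
- bracket_grip (a point): Point to grip on the grey plastic bracket to place. Foot 50 long x 36 wide x 26 mm high; on it a 14 mm bar (top 40 mm above the sole) that overhangs the foot's front by 60 mm: the nose. On the bar an upright lug, 44 long (x), 14 thick (y), up to 78 mm: grip it across y, above the bar. Point: lug's centre line, 62 mm above the sole, 16 mm behind the foot's front. x to the nose, z up. Starts upright.
- bracket_nose (a point): Where to press: top of that bracket's nose, on its centre line, 45 mm ahead of the foot's front face, 15 mm short of the nose tip, 40 mm above the sole (61 mm ahead of and 22 mm below the grip point). Same axes. Standing on the bare table the bracket (0.2 kg) tips when pressed here.
- jig: Aluminium step block fixed to the table, 100 mm wide (y). On its -x side a deck 12 mm high, 90 long; on its +x side a step 38 mm high, 80 long. Origin at table height, mid-width, under the riser between them; z up. Seated, the bracket's x points along this x and its foot's front stands 0 to 30 mm (best 14) before the riser: grip point then at x -30, z 74 mm, nose point at x 31, z 52 mm.
- low_bracket_grip (a point): Lug of the lookalike, to be left alone: same grey bracket and lug, but its foot is only 12 mm high: nose 12 mm above the table, 64 mm high in all. Point 48 mm above its sole. Both brackets, and a noseless grey block with such a lug (78 mm high), swap places between starts.
There are look-alikes about, which are no part of the job. What is shaped like the part that bears bracket_grip but orange is not meant.

How it is judged:
By the outcome, as a careful person would: the job done as asked, in the order asked, and still so for the second after the job is handed in, with the robot touching nothing.
It also fails if it takes over 43 s, if anything falls off the work surface, if the arm or the gripper's body presses on something with over 40 N, if the wrist force passes 120 N, or if a joint passes its speed limit or range.

### The arm

A 6-joint arm with a two-finger parallel gripper is mounted at the origin on the work surface. World frame = base frame: x ahead of the robot, y to its left, z up, the work surface at z = 0. Lengths are in m, angles in rad, forces in N, time in s.
With the tool pointing down it reaches from about 0.375 to 0.9 m from the base axis. Payload 3.1 kg.
Tool frame: the origin (TCP) lies at the very end of the fingers, on their centre line; the grasp point (between the pads) lies 19 mm behind it; z points along the fingers, y is the line along which they close (so a half turn about z gives the same grasp; the last joint's range is limited). The gripper opens to 87 mm and grips with 3 to 60 N. Pads are 19 mm wide; open, the fingers measure 117 mm over their backs; the gripper's body (75 mm by 190 mm) begins 51 mm behind the grasp point.
Start: joints at [1.141, 0.527, 1.433, -0, 1.181, -0.178], TCP at [0.155, 0.605, 0.223] pointing down, gripper open.
Joint ranges: [-3.08, 3.08], [-0.75, 2.2], [0.22, 2.44], [-1.43, 4.57], [0, 2.65], [-2.85, 2.85]. Speed limits (rad/s): [2.79, 2.79, 3.14, 3.14, 3.14, 3.14].

### API

Orientations are given as a unit quaternion [x, y, z, w].
In Python, from rig import status, viewer, robot gives the robot as it stands.
- The arm moves only by the tool arm_command, never from a script. Its arguments are lists of equal length, an entry for each row: "delta_rot": the turn, a rotation vector about the tool's x, y, z in degrees, a list of three; "delta_pos": the shift along the tool's x, y, z in m, a list of three; "gripper": the closure, from -1 (fully open) to 1 (shut). In form: {"delta_rot": [[rx, ry, rz], ...], "delta_pos": [[dx, dy, dz], ...], "gripper": [gripper, ...]}. A call has 1 to 12 rows; each row is the pose to reach, as a shift and turn from the pose commanded when the call began, along the tool's axes at that moment; what a row does not reach only later rows make up. A row lasts 1/12 s, in which the tool goes at most 41.7 mm and 7.16 degrees, less where a joint would pass 70% of its speed; a pose out of reach is approached as far as the arm can. A call with a gripper value outside its range is refused whole. The fingers move at their own pace and stop on an object; "grip_force" is the grip in N (left out, the last holds). Time passes only in rows, so rows that repeat a pose let the fingers close. It gives the time, the measured TCP pose, the force, the opening and the grip force at its end, in the units of the state.
- status.get_obs(): the state, without advancing time (a new reading comes with each control period).
- viewer.camera(name): name is "scene" or "top"; returns a dict with "pixels" (420x560x3 uint8, blue, green, red), "fx", "fy", "cx", "cy" (pixels), "k1" (the pictures are not rectified: a ray, as slopes to the right and down, at radius r is drawn at 1 + k1 r^2 times it, then the intrinsics apply), "pose" (4x4, takes a point from camera to world coordinates). Camera axes: x right, y down, z forward; pixel columns grow to the right and rows downward; lengths in m; the calibration is good to about 2 mm. A picture is of the moment at which its call begins. There is no depth.
- robot.hand_in(): hands the job in; it is judged then, once.
The state is a dict: "time": time; "q": joint angles; "joint_velocities": joint speeds; "joint_torque": joint torques, N m; "position": TCP position; "tool_rot": TCP orientation; "ft_force": force on the tool from outside, world axes, zero at the start; "moment": the same for the moment, N m; "grip_width": finger opening in m; "grip_force": force on a finger pad.
Only numpy, scipy, OpenCV 4.12 (cv2) and the standard library are available. Lean on these libraries where they do the work, as an engineer would, in place of code of your own. Each camera call takes 0.05 s, during which the arm holds its last target. There are 200 camera calls.

## Working session

There is one attempt and no reset: what is moved stays moved. The work goes in short steps, Python scripts to look and compute and a tool call to move; the robot and the scene stay as the last step left them, time stands still between calls to the robot, and variables do not carry over. Pictures are saved under pics/ and viewed, at most 10 in all, crops included, and the job is handed in when it is done.

Besides the shell and the picture viewer there is one more tool, called after ">>>" as a command line: name --argument value ..., lists and objects as JSON in quotes. arm_command: Moves the arm, as the interface text tells. Its arguments: {"type":"object","properties":{"delta_rot":{"type":"array","items":{"type":"array","items":{"type":"number"}}},"delta_pos":{"type":"array","items":{"type":"array","items":{"type":"number"}}},"gripper":{"type":"array","items":{"type":"number"}},"grip_force":{"type":"number"}},"required":["delta_rot","delta_pos","gripper"]}

```bash
mkdir -p pics; cat > h.py <<'E'
import numpy as np, cv2
from rig import status, viewer, robot
def snap(n,f):
    c=viewer.camera(n); cv2.imwrite('pics/'+f,c['pixels']); np.save('pics/'+f+'.npy',c,allow_pickle=True); return c
def load(f): return np.load('pics/'+f+'.npy',allow_pickle=True).item()
def ray(c,u,v):
    d=np.array([(u-c['cx'])/c['fx'],(v-c['cy'])/c['fy']]); s=d.copy()
    for _ in range(20): s=d/(1+c['k1']*(s@s))
    P=np.array(c['pose']); return P[:3,3],P[:3,:3]@np.array([s[0],s[1],1])
def onz(c,u,v,z):
    o,d=ray(c,u,v); return o+d*(z-o[2])/d[2]
def proj(c,p):
    P=np.array(c['pose']); q=P[:3,:3].T@(np.array(p)-P[:3,3]); s=q[:2]/q[2]; s=s*(1+c['k1']*(s@s))
    return s*[c['fx'],c['fy']]+[c['cx'],c['cy']]
E
python3 - <<'E'
from h import *
for n in('top','scene'):
    c=snap(n,n+'1.png'); print(n,c['fx'],c['k1'],np.round(c['pose'],3).tolist())
o=status.get_obs(); print(o)
E
```

```text
top 420.30806118426216 -0.035601837322062777 [[0.022, -0.996, 0.084, 0.368], [-1.0, -0.02, 0.014, -0.028], [-0.012, -0.085, -0.996, 0.92], [0.0, 0.0, 0.0, 1.0]]
scene 511.76115079514767 -0.1881514716478935 [[0.21, 0.694, -0.689, 1.197], [0.978, -0.148, 0.15, -0.202], [0.002, -0.705, -0.709, 0.866], [0.0, 0.0, 0.0, 1.0]]
{'time': 0.1, 'q': array([ 1.14149295e+00,  5.28367629e-01,  1.43375496e+00, -4.17527835e-06,
        1.18137944e+00, -1.78497520e-01]), 'joint_velocities': array([ 0.00081264, -0.00186722, -0.00231338,  0.00056936,  0.00329824,
        0.00041838]), 'joint_torque': array([-2.59615399e-04, -4.40985775e+01, -1.77149999e+01,  6.34933147e-02,
        5.33717754e-02, -6.72245142e-05]), 'position': array([0.15481475, 0.60485912, 0.22167901]), 'tool_rot': array([ 1.25073663e-01,  9.92146999e-01, -9.11517598e-04, -2.83842398e-04]), 'ft_force': array([-0.03587668, -0.32484538, -0.12181515]), 'moment': array([0.00601407, 0.05341439, 0.01483332]), 'grip_force': 0.0, 'grip_width': 0.0871375676499167}
```

View pics/top1.png

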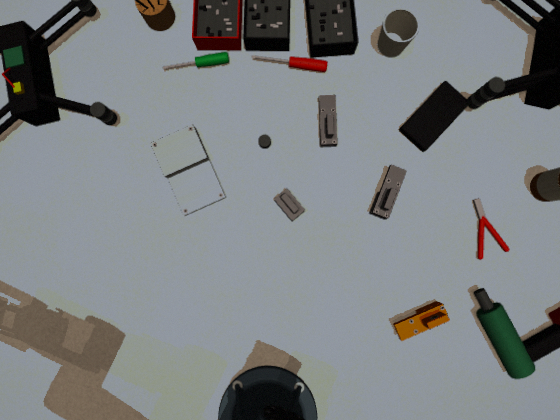

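View pics/scene1.png

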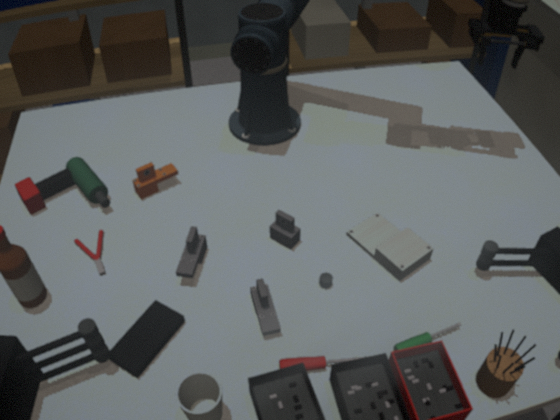

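The top view shows the jig at about (188,170), two brackets at (328,121) and (388,192), and the noseless block at (289,204). In the scene view the brackets are at (265,306) and (192,252) and the jig at (390,243). I'll enlarge these to measure them.

```bash
python3 - <<'E'
from h import *
t=load('top1.png')['pixels'];s=load('scene1.png')['pixels']
def cr(i,x,y,w,h,k): return cv2.resize(cv2.convertScaleAbs(i[y:y+h,x:x+w],alpha=1.3),None,fx=k,fy=k,interpolation=cv2.INTER_CUBIC)
a=np.hstack([cr(t,145,120,90,100,3),cr(t,310,85,100,100+0,3)[:, :],])
a=np.hstack([cr(t,145,120,90,100,3),cr(t,310,88,50,100,3),cr(t,360,140,60,100,3)])
b=np.hstack([cr(s,340,205,100,80,3),cr(s,240,265,60,80,3),cr(s,165,217,60,80,3)])
w=max(a.shape[1],b.shape[1]); p=lambda i:cv2.copyMakeBorder(i,0,0,0,w-i.shape[1],0)
o=np.vstack([p(a),p(b)]);print(o.shape);cv2.imwrite('pics/c1.png',o)
E
```

```text
(540, 660, 3)
```

View pics/c1.png

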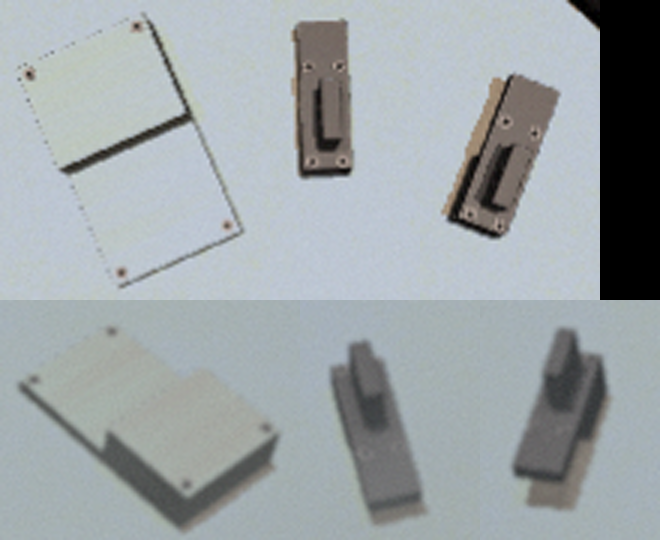

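```bash
python3 - <<'E'
from h import *
t=load('top1.png')['pixels'];s=load('scene1.png')['pixels']
def cr(i,x,y,w,h,k): return cv2.resize(cv2.convertScaleAbs(i[y:y+h,x:x+w],alpha=1.4),None,fx=k,fy=k,interpolation=cv2.INTER_CUBIC)
cv2.imwrite('pics/c2.png',np.hstack([cr(t,360,160,50,65,8),cr(s,165,220,48,65,8)]))
c=load('top1.png');k=load('scene1.png')
def tri(a,b):
    o,d=ray(c,*a);p,e=ray(k,*b);A=np.c_[d,-e];x=np.linalg.lstsq(A,p-o,rcond=None)[0]
    u,v=o+d*x[0],p+e*x[1];return np.round((u+v)/2,4),np.round(np.linalg.norm(u-v),4)
print('tip L',tri((390.7,165),(192,277)),'R',tri((406,171),(176.7,274.3)))
print('tipL low',tri((310+(297-270)/3,88+21/3),(240+121/3,265+200/3)))
# jig corners top
for n,q,z in[('farL',(151,142.7),.038),('farR',(193.7,124),.038),('risL',(166.7,176.5),.012),('risR',(208.3,159.3),.012),('nearL',(185.3,215.7),.012),('nearR',(226,197.3),.012)]:
    print(n,onz(c,*q,z).round(4))
E
```

```text
tip L (array([ 0.5351, -0.2519,  0.026 ]), np.float64(0.0005)) R (array([ 0.5226, -0.2835,  0.0275]), np.float64(0.0023))
tipL low (array([ 0.6913, -0.0978,  0.0132]), np.float64(0.0015))
farL [0.5715 0.264  0.038 ]
farR [0.6139 0.1733 0.038 ]
risL [0.5027 0.234  0.012 ]
risR [0.5425 0.1437 0.012 ]
nearL [0.4175 0.1894 0.012 ]
nearR [0.4594 0.102  0.012 ]
```

View pics/c2.png

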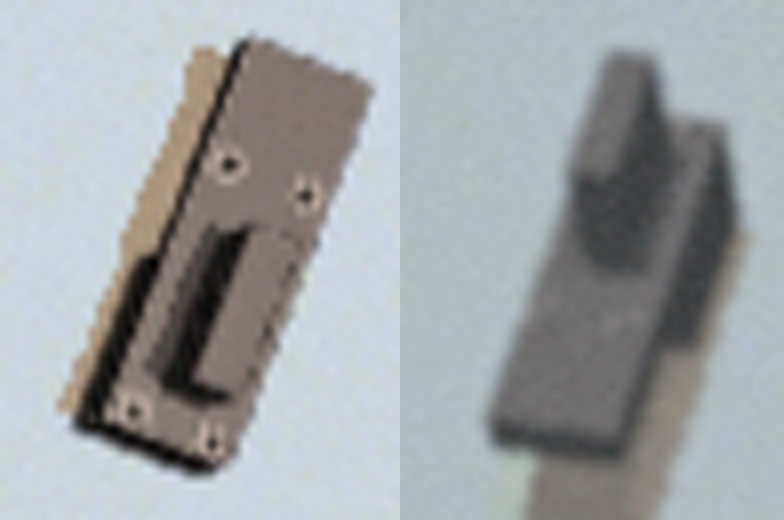

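```bash
python3 - <<'E'
from h import *
c=load('top1.png');k=load('scene1.png')
T=lambda X,Y,z:onz(c,360+X/8-.44,160+Y/8-.44,z)
S=lambda X,Y,z:onz(k,165+(X-400)/8-.44,220+Y/8-.44,z)
print('tip top',T(245,40,.04).round(4),T(372,88,.04).round(4))
print('tip scene',S(620,440,.04).round(4),S(497,418,.04).round(4))
lt=[T(*q,.078) for q in((247,230),(297,240),(243,390),(200,380))]
print('lug',np.round(lt,4).tolist(),np.mean(lt,0).round(4))
# right edge bar direction, rear corner
rr=T(238,455,.04);print('rearR',rr.round(4))
d=T(372,88,.04)-rr;print('yaw edge',np.degrees(np.arctan2(d[1],d[0])),np.linalg.norm(d))
d=lt[0]-lt[3];print('yaw lug',np.degrees(np.arctan2(d[1],d[0])),np.linalg.norm(d))
def rigid(M,W):
    M=np.array(M);W=np.array(W)[:,:2];m,w=M.mean(0),W.mean(0)
    a=M-m;b=W-w;y=np.arctan2((a[:,0]*b[:,1]-a[:,1]*b[:,0]).sum(),(a*b).sum())
    R=np.array([[np.cos(y),-np.sin(y)],[np.sin(y),np.cos(y)]]);t=w-R@m
    print(np.degrees(y).round(2),t.round(4),'res',(W-(M@R.T+t)).round(4).tolist())
rigid([[.08,.05],[.08,-.05],[-.09,.05],[-.09,-.05]],[onz(c,u-.33,v-.33,z) for u,v,z in[(151,142.7,.038),(193.7,124,.038),(185.3,215.7,.012),(226,197.3,.012)]])
J=lambda X,Y,z:onz(k,340+X/3-.33,205+(Y-300)/3-.33,z)
rigid([[.08,.05],[.08,-.05],[-.09,-.05]],[J(277,436,.038),J(182,494,.038),J(20,383,.012)])
E
```

```text
tip top [ 0.5333 -0.2476  0.04  ] [ 0.5212 -0.2812  0.04  ]
tip scene [ 0.54   -0.2501  0.04  ] [ 0.5266 -0.2807  0.04  ]
lug [[0.4777, -0.2385, 0.078], [0.4755, -0.2511, 0.078], [0.4373, -0.2375, 0.078], [0.4396, -0.2267, 0.078]] [ 0.4575 -0.2384  0.078 ]
rearR [ 0.4233 -0.2456  0.04  ]
yaw edge -19.98007161249938 0.10414024153935378
yaw lug -17.25205077916557 0.039950043495887946
25.31 [0.5208 0.185 ] res [[0.0005, 0.0003], [0.0001, -0.0], [0.0001, -0.0016], [-0.0007, 0.0014]]
24.59 [0.5271 0.1817] res [[0.0018, -0.0028], [-0.0056, 0.0013], [0.0038, 0.0014]]
```

```bash
cat >> h.py <<'E'
from scipy.spatial.transform import Rotation as Ro
def down(yaw):  # tool y at world yaw (deg), z down
    a=np.radians(yaw); y=np.array([np.cos(a),np.sin(a),0]); z=np.array([0,0,-1.]); return Ro.from_matrix(np.c_[np.cross(y,z),y,z])
def go(p,yaw,o=None):
    o=o or status.get_obs(); R=Ro.from_quat(o['tool_rot'])
    print('pos',(R.inv().apply(np.array(p)-o['position'])).round(4),'rot',np.degrees((R.inv()*down(yaw)).as_rotvec()).round(2))
E
python3 - <<'E'
from h import *
go([.40,.25,.2],75.6); go([.45,0,.2],75);go([.4575,-.2385,.15],70.2)
E
```

```text
pos [-0.3256 -0.2829  0.0221] rot [-0.11 -0.02  0.03]
pos [-0.4361 -0.5126  0.0225] rot [-0.11 -0.02  0.63]
pos [-0.5025 -0.7417  0.0729] rot [-0.11 -0.01  5.43]
```

>>> arm_command --delta_rot '[[0,0,0],[0,0,0],[0,0,0],[0,0,0],[0,0,0],[0,0,0],[0,0,0],[0,0,0],[0,0,0],[0,0,0],[0,0,0],[0,0,0]]' --delta_pos '[[-0.03,-0.025,0],[-0.06,-0.05,0],[-0.09,-0.075,0],[-0.12,-0.1,0],[-0.15,-0.125,0],[-0.18,-0.15,0],[-0.21,-0.18,0],[-0.24,-0.21,0],[-0.27,-0.235,0],[-0.3,-0.26,0],[-0.33,-0.285,0],[-0.345,-0.32,0]]' --gripper '[-1,-1,-1,-1,-1,-1,-1,-1,-1,-1,-1,-1]'

```text
time: 1.1
position: [0.4141, 0.2086, 0.2229]
tool_rot: [0.125, 0.992, 0.001, 0.002]
ft_force: [1.1, -0.0, -0.3]
grip_width: 0.0873
grip_force: 0.0
```

```bash
python3 - <<'E'
from h import *
o=status.get_obs();print(o['time'],o['position'],o['q']);go([.45,0,.2],73,o);go([.4575,-.2385,.15],70.2,o)
E
```

```text
1.1 [0.41412972 0.20859954 0.22289746] [ 2.24969085e-01  3.08995744e-01  1.82645463e+00 -1.53390011e-04
  1.00098502e+00 -1.09436649e+00]
pos [-0.0865 -0.1932  0.0229] rot [0.13 0.26 2.6 ]
pos [-0.1529 -0.4224  0.0727] rot [0.14 0.26 5.4 ]
```

>>> arm_command --delta_rot '[[0,0,0.5],[0,0,1],[0,0,1.5],[0,0,2],[0,0,2.5],[0,0,3],[0,0,3.5],[0,0,4],[0,0,4.5],[0,0,5],[0,0,5.4],[0,0,5.4]]' --delta_pos '[[-0.02,-0.035,0],[-0.035,-0.07,0],[-0.05,-0.105,0],[-0.065,-0.14,0],[-0.08,-0.175,0],[-0.09,-0.21,0],[-0.1,-0.245,0.01],[-0.11,-0.28,0.02],[-0.12,-0.315,0.03],[-0.13,-0.35,0.04],[-0.145,-0.385,0.05],[-0.153,-0.422,0.06]]' --gripper '[-1,-1,-1,-1,-1,-1,-1,-1,-1,-1,-1,-1]'

```text
time: 2.1
position: [0.4538, -0.239, 0.1619]
tool_rot: [0.172, 0.985, -0.0, 0.0]
ft_force: [0.8, 0.4, 0.3]
grip_width: 0.0872
grip_force: 0.0
```

>>> arm_command --delta_rot '[[0,0,0],[0,0,0],[0,0,0],[0,0,0]]' --delta_pos '[[0,0,0],[0,0,0],[0,0,0],[0,0,0]]' --gripper '[-1,-1,-1,-1]'

```text
time: 2.43
position: [0.4529, -0.2354, 0.1626]
tool_rot: [0.171, 0.985, 0.0, -0.001]
ft_force: [0.0, -0.0, 0.9]
grip_width: 0.087
grip_force: 0.0
```

```bash
python3 - <<'E'
from h import *
o=status.get_obs();print(o['time'],o['position']);go([.457,-.2385,.045],70.2,o)
s=snap('scene','s2.png')['pixels'];t=snap('top','t2.png')['pixels']
print(proj(load('s2.png'),[.457,-.2385,.062]))
cr=lambda i,x,y,w,h,k:cv2.resize(cv2.convertScaleAbs(i[y:y+h,x:x+w],alpha=1.4),None,fx=k,fy=k,interpolation=cv2.INTER_CUBIC)
cv2.imwrite('pics/c3.png',np.hstack([cr(s,140,130,120,150,3.3),cr(t,330,130,100,150*1,3.3)]))
E
```

```text
2.4333 [ 0.45289687 -0.23541767  0.16257096]
pos [-0.005  -0.0016  0.1176] rot [ 0.04 -0.07  0.09]
[192.67747242 236.69871285]
```

View pics/c3.png

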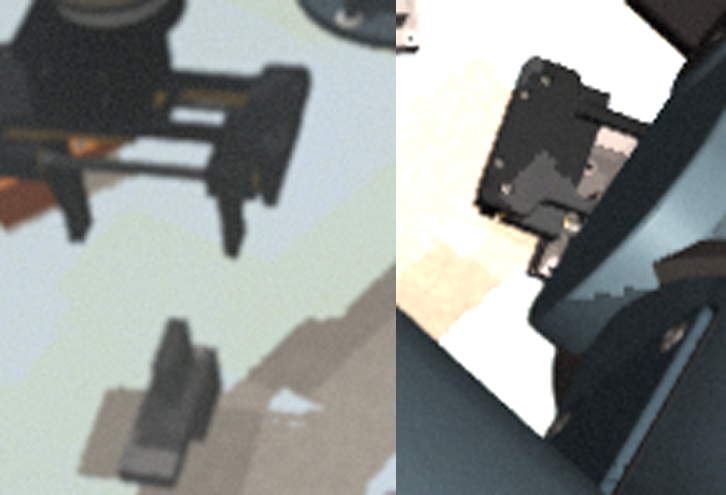

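The scene crop shows the open fingertips (around (165,202) and (210,205) in the full picture) straddling the lug at about (193,237). The estimate holds, so I'll descend and grip.

>>> arm_command --delta_rot '[[0,0,0],[0,0,0],[0,0,0],[0,0,0],[0,0,0],[0,0,0],[0,0,0],[0,0,0]]' --delta_pos '[[-0.005,-0.0015,0.03],[-0.005,-0.0015,0.055],[-0.005,-0.0015,0.075],[-0.005,-0.0015,0.09],[-0.005,-0.0015,0.105],[-0.005,-0.0015,0.113],[-0.005,-0.0015,0.117],[-0.005,-0.0015,0.117]]' --gripper '[-1,-1,-1,-1,-1,-1,-1,-1]'

```text
time: 3.2
position: [0.4575, -0.2393, 0.0453]
tool_rot: [0.171, 0.985, 0.0, -0.0]
ft_force: [0.4, -0.2, 0.5]
grip_width: 0.0868
grip_force: 0.0
```

>>> arm_command --delta_rot '[[0,0,0],[0,0,0],[0,0,0],[0,0,0],[0,0,0],[0,0,0],[0,0,0],[0,0,0],[0,0,0],[0,0,0],[0,0,0],[0,0,0]]' --delta_pos '[[0,0,0],[0,0,0],[0,0,0],[0,0,0],[0,0,0],[0,0,0],[0,0,0],[0,0,0],[0,0,0],[0,0,0],[0,0,0],[0,0,0]]' --gripper '[0.3,0.3,0.5,0.5,0.6,0.7,1,1,1,1,1,1]' --grip_force 30

```text
time: 4.2
position: [0.4575, -0.24, 0.0455]
tool_rot: [0.172, 0.985, 0.0, -0.0]
ft_force: [0.1, 0.5, 0.8]
grip_width: 0.015
grip_force: 0.6
```

>>> arm_command --delta_rot '[[0,0,0],[0,0,0],[0,0,0],[0,0,0],[0,0,0],[0,0,0],[0,0,0],[0,0,0],[0,0,0],[0,0,0],[0,0,0],[0,0,0]]' --delta_pos '[[0,0,0],[0,0,0],[0,0,0],[0,0,0],[0,0,-0.01],[0,0,-0.025],[0,0,-0.04],[0,0,-0.06],[0,0,-0.08],[0,0,-0.095],[0,0,-0.1],[0,0,-0.1]]' --gripper '[1,1,1,1,1,1,1,1,1,1,1,1]'

```text
time: 5.2
position: [0.4582, -0.2406, 0.1472]
tool_rot: [0.172, 0.985, -0.001, 0.001]
ft_force: [0.7, -0.4, -2.1]
grip_width: 0.0137
grip_force: 29.9
```

```bash
python3 - <<'E'
from h import *
o=status.get_obs();print(o['time'],o['position'],o['grip_width'],o['grip_force'],o['ft_force'],o['moment'])
go([.49,-.08,.145],80,o);go([.4943,.1718,.145],115.1,o)
s=snap('scene','s3.png')['pixels']
cr=lambda i,x,y,w,h,k:cv2.resize(cv2.convertScaleAbs(i[y:y+h,x:x+w],alpha=1.4),None,fx=k,fy=k,interpolation=cv2.INTER_CUBIC)
cv2.imwrite('pics/c4.png',cr(s,120,100,160,150,3))
E
```

```text
5.2 [ 0.4581899  -0.24057327  0.14721513] 0.013741839571587318 29.899224675027654 [ 0.67492034 -0.42475427 -2.06105672] [-0.00832531 -0.03267433 -0.02955917]
pos [0.0244 0.1619 0.0019] rot [-0.09  0.18 -9.76]
pos [0.1055 0.4003 0.0014] rot [ -0.14   0.15 -44.86]
```

View pics/c4.png

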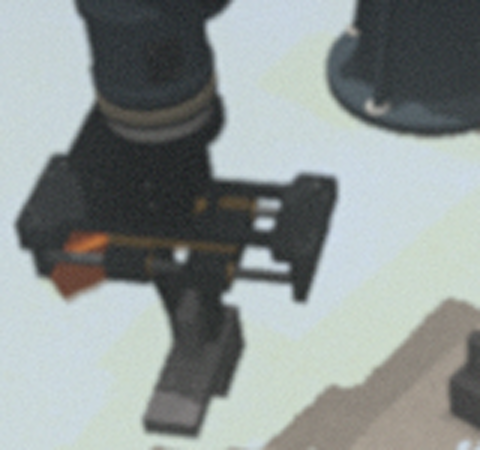

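>>> arm_command --delta_rot '[[0,0,-1],[0,0,-3],[0,0,-6],[0,0,-10],[0,0,-14],[0,0,-18],[0,0,-22],[0,0,-26],[0,0,-30],[0,0,-34],[0,0,-37],[0,0,-40]]' --delta_pos '[[0,0.01,-0.01],[0.005,0.025,-0.025],[0.013,0.05,-0.03],[0.02,0.085,-0.03],[0.03,0.12,-0.03],[0.04,0.155,-0.03],[0.05,0.19,-0.03],[0.06,0.225,-0.03],[0.07,0.26,-0.03],[0.08,0.295,-0.03],[0.088,0.33,-0.03],[0.095,0.36,-0.03]]' --gripper '[1,1,1,1,1,1,1,1,1,1,1,1]'

```text
time: 6.25
position: [0.4885, 0.1339, 0.175]
tool_rot: [-0.178, 0.984, 0.0, -0.001]
ft_force: [1.1, 0.1, -2.1]
grip_width: 0.0136
grip_force: 29.9
```

```bash
python3 - <<'E'
from h import *
o=status.get_obs();print(o['time'],o['position'],o['grip_width'],o['grip_force'])
go([.4943,.1718,.12],115.1,o)
E
```

```text
6.25 [0.48848056 0.133861   0.17495241] 0.013632957405206163 29.898178040748462
pos [-0.0189  0.0334  0.055 ] rot [ 0.09 -0.13 -4.62]
```

>>> arm_command --delta_rot '[[0,0,-2],[0,0,-4],[0,0,-4.6],[0,0,-4.6],[0,0,-4.6],[0,0,-4.6],[0,0,-4.6],[0,0,-4.6]]' --delta_pos '[[-0.008,0.015,0.02],[-0.015,0.028,0.04],[-0.019,0.033,0.055],[-0.019,0.033,0.055],[-0.019,0.033,0.055],[-0.019,0.033,0.055],[-0.019,0.033,0.055],[-0.019,0.033,0.055]]' --gripper '[1,1,1,1,1,1,1,1]'

```text
time: 6.92
position: [0.4969, 0.1679, 0.1215]
tool_rot: [-0.214, 0.977, -0.0, 0.001]
ft_force: [0.1, -0.4, -3.0]
grip_width: 0.0137
grip_force: 29.9
```

```bash
python3 - <<'E'
from h import *
o=status.get_obs();print(o['time'],o['position'],o['grip_width'],o['moment'])
go([.4943,.1718,.07],115.1,o)
c=snap('scene','s4.png');s=c['pixels'];t=snap('top','t4.png')['pixels']
cr=lambda i,x,y,w,h,k:cv2.resize(cv2.convertScaleAbs(i[y:y+h,x:x+w],alpha=1.4),None,fx=k,fy=k,interpolation=cv2.INTER_CUBIC)
cv2.imwrite('pics/c5.png',np.hstack([cr(s,330,150,120,140,4),cr(t,140,110,100,140,3.2).repeat(1,0)[:, :] if 0 else cv2.resize(cr(t,140,110,78,140,4),(312,560))]))
E
```

```text
6.9167 [0.49691596 0.16786896 0.12153467] 0.013700263262823342 [0.040631   0.03550823 0.00413126]
pos [0.0008 0.0047 0.0515] rot [-0.03  0.09 -0.33]
```

View pics/c5.png

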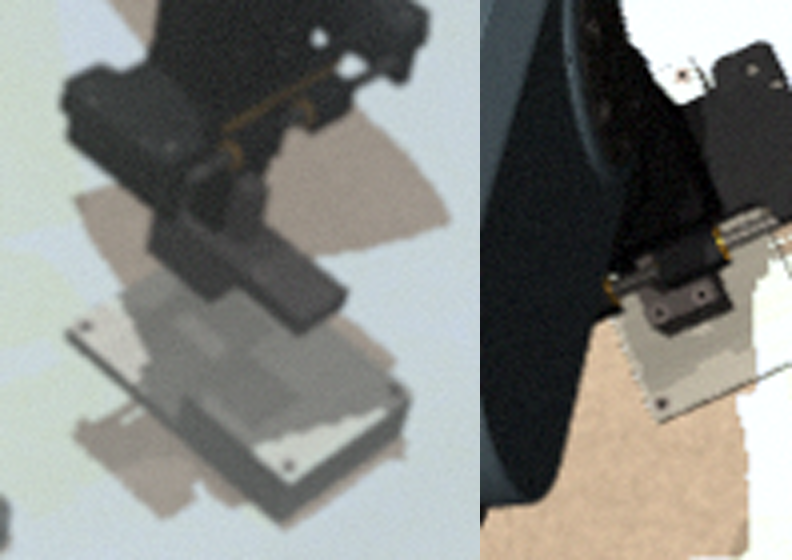

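```bash
python3 - <<'E'
from h import *
k=load('s4.png');o=status.get_obs();T=load('t4.png')
S=lambda X,Y,z:onz(k,330+X/4-.4,150+Y/4-.4,z)
a,b=S(347,290,.116),S(298,325,.116);print('tip scene',a.round(4),b.round(4),np.linalg.norm(a-b))
p=o['position'][:2];th=np.radians(25.1);u=np.array([np.cos(th),np.sin(th)]);v=np.array([-u[1],u[0]])
m=(a+b)[:2]/2;print('mid',m,'pred by arm',p+.076*u)
for n,O in(('sceneJ',np.array([.5271,.1817])),):
    print('tip in jig frame (scene)',(m-O)@u,(m-O)@v)
O=np.array([.5208,.185]);print('arm/top: ',(p+.076*u-O)@u,(p-O)@v)
# jig from current scene: high corners & low corner, z known
for X,Y,z in((410,400,.038),(280,483,.038),(66,333,.012),(181,396,.038)):print(S(X,Y,z).round(4),((S(X,Y,z)[:2]-[.5271,.1817])@np.c_[u,v]).round(4))
# rear of bar top view
R=lambda X,Y,z:onz(T,140+(X-480)/4-.4,110+Y/4-.4,z)
r=[R(728,300,.116),R(670,325,.116)];print('rear top',np.round(r,4).tolist(),((np.mean(r,0)[:2]-O)@np.c_[u,v]).round(4))
d=r[1]-r[0];print(np.degrees(np.arctan2(d[1],d[0]))-90)
E
```

```text
tip scene [0.562  0.2126 0.116 ] [0.5793 0.1787 0.116 ] 0.038127687723174555
mid [0.57068688 0.19565977] pred by arm [0.56564614 0.20016297]
tip in jig frame (scene) 0.04539264317890748 -0.005847997691784091
arm/top:  0.04704339164927152 -0.005292591426396596
[0.5798 0.2583 0.038 ] [0.0803 0.047 ]
[0.6172 0.1684 0.038 ] [ 0.0759 -0.0503]
[0.4713 0.0992 0.012 ] [-0.0855 -0.051 ]
[0.5499 0.1372 0.038 ] [ 0.0018 -0.05  ]
rear top [[0.4727, 0.1352, 0.116], [0.4599, 0.1629, 0.116]] [-0.0646 -0.0094]
24.644435190343927
```

>>> arm_command --delta_rot '[[0,0,-0.3],[0,0,-0.3],[0,0,-0.3],[0,0,-0.3],[0,0,-0.3],[0,0,-0.3],[0,0,-0.3]]' --delta_pos '[[0,0.0053,0.01],[0,0.0053,0.025],[0,0.0053,0.04],[0,0.0053,0.05],[0,0.0053,0.055],[0,0.0053,0.057],[0,0.0053,0.057]]' --gripper '[1,1,1,1,1,1,1]'

```text
time: 7.6
position: [0.494, 0.1732, 0.0631]
tool_rot: [-0.218, 0.976, 0.0, -0.0]
ft_force: [-0.4, 0.4, -1.9]
grip_width: 0.0139
grip_force: 29.9
```

>>> arm_command --delta_rot '[[0,0,0],[0,0,0],[0,0,0]]' --delta_pos '[[0,0,0],[0,0,0],[0,0,0]]' --gripper '[1,1,1]'

```text
time: 7.85
position: [0.4946, 0.1733, 0.0642]
tool_rot: [-0.218, 0.976, -0.0, 0.001]
ft_force: [-0.9, 0.5, -2.6]
grip_width: 0.0138
grip_force: 29.9
```

```bash
python3 - <<'E'
from h import *
o=status.get_obs();print(o['time'],o['position'],o['ft_force'],o['moment'])
p=o['position'][:2];th=np.radians(25.1);u=np.array([np.cos(th),np.sin(th)]);v=np.array([-u[1],u[0]])
print((p-[.5208,.185])@u,(p-[.5208,.185])@v);go([.4943,.1718,.0575],115.1,o)
E
```

```text
7.85 [0.494582   0.17327599 0.06417314] [-0.93693173  0.49626852 -2.56842823] [0.03461043 0.0547076  0.00813285]
-0.028715515280510966 0.0005047654507128203
pos [ 0.0009 -0.0012  0.0067] rot [-0.03  0.08  0.03]
```

>>> arm_command --delta_rot '[[0,0,0],[0,0,0],[0,0,0],[0,0,0],[0,0,0],[0,0,0],[0,0,0]]' --delta_pos '[[0,0,0.001],[0,0,0.002],[0,0,0.003],[0,0,0.004],[0,0,0.005],[0,0,0.0055],[0,0,0.0055]]' --gripper '[1,1,1,1,1,1,1]'

```text
time: 8.43
position: [0.494, 0.1732, 0.0579]
tool_rot: [-0.218, 0.976, 0.0, -0.0]
ft_force: [0.0, 0.4, -2.0]
grip_width: 0.0137
grip_force: 29.9
```

>>> arm_command --delta_rot '[[0,0,0],[0,0,0],[0,0,0]]' --delta_pos '[[0,0,0.0005],[0,0,0.001],[0,0,0.001]]' --gripper '[1,1,1]'

```text
time: 8.68
position: [0.4941, 0.1732, 0.0574]
tool_rot: [-0.218, 0.976, -0.0, 0.0]
ft_force: [-1.0, -1.1, 1.2]
grip_width: 0.0138
grip_force: 29.9
```

>>> arm_command --delta_rot '[[0,0,0],[0,0,0],[0,0,0]]' --delta_pos '[[0,0,0.0005],[0,0,0.0005],[0,0,0.0005]]' --gripper '[1,1,1]'

```text
time: 8.93
position: [0.4941, 0.1733, 0.0574]
tool_rot: [-0.218, 0.976, -0.0, 0.0]
ft_force: [-1.7, -0.1, 6.4]
grip_width: 0.0134
grip_force: 29.9
```

```bash
python3 - <<'E'
from h import *
o=status.get_obs();print(o['time'],o['position'],o['ft_force'],o['moment'])
c=snap('scene','s5.png')
cr=lambda i,x,y,w,h,k:cv2.resize(cv2.convertScaleAbs(i[y:y+h,x:x+w],alpha=1.6),None,fx=k,fy=k,interpolation=cv2.INTER_CUBIC)
cv2.imwrite('pics/c6.png',cr(c['pixels'],330,170,120,120,5))
E
```

```text
8.9333 [0.49410725 0.17326164 0.05737518] [-1.68710169 -0.11911204  6.39650047] [ 0.0118122   0.30019986 -0.02139136]
```

View pics/c6.png

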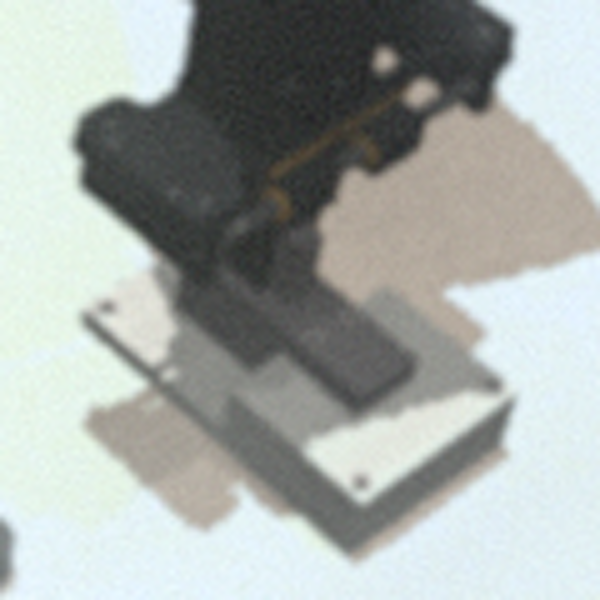

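The crop shows the bracket seated: foot on the deck, and the nose on the step centred across the block at about (402,246). Next I'll release, rise, then close.

>>> arm_command --delta_rot '[[0,0,0],[0,0,0],[0,0,0],[0,0,0],[0,0,0],[0,0,0],[0,0,0],[0,0,0],[0,0,0],[0,0,0],[0,0,0],[0,0,0]]' --delta_pos '[[0,0,0],[0,0,0],[0,0,0],[0,0,0],[0,0,0],[0,0,0],[0,0,0],[0,0,0],[0,0,-0.01],[0,0,-0.025],[0,0,-0.045],[0,0,-0.075]]' --gripper '[0.5,0.4,0.2,0,0,0,0,0,0,0,0,0]'

```text
time: 9.98
position: [0.4925, 0.1729, 0.1313]
tool_rot: [-0.217, 0.976, 0.0, -0.002]
ft_force: [1.3, 0.0, -0.2]
grip_width: 0.0434
grip_force: 0.0
```

>>> arm_command --delta_rot '[[0,0,0],[0,0,0],[0,0,0],[0,0,0],[0,0,0],[0,0,0],[0,0,0],[0,0,0],[0,0,0],[0,0,0],[0,0,0],[0,0,0]]' --delta_pos '[[-0.02,0,0],[-0.045,0,0],[-0.061,0,0],[-0.061,0,0],[-0.061,0,0],[-0.061,0,0],[-0.061,0,0],[-0.061,0,0],[-0.061,0,0],[-0.061,0,0],[-0.061,0,0],[-0.061,0,0]]' --gripper '[1,1,1,1,1,1,1,1,1,1,1,1]'

```text
time: 10.98
position: [0.5492, 0.1991, 0.1316]
tool_rot: [-0.218, 0.976, 0.0, -0.0]
ft_force: [0.6, -1.0, 0.1]
grip_width: 0.0006
grip_force: 0.0
```

```bash
python3 - <<'E'
from h import *
o=status.get_obs();print(o['time'],o['position'],o['grip_width'],o['ft_force'])
th=np.radians(25.1);g=np.array([.4941,.1733]);n=g+.061*np.array([np.cos(th),np.sin(th)])
go([*n,.060],115.1,o)
c=snap('scene','s6.png')
cr=lambda i,x,y,w,h,k:cv2.resize(cv2.convertScaleAbs(i[y:y+h,x:x+w],alpha=1.6),None,fx=k,fy=k,interpolation=cv2.INTER_CUBIC)
cv2.imwrite('pics/c7.png',cr(c['pixels'],330,150,120,140,4))
E
```

```text
10.9833 [0.54922243 0.1990754  0.13155205] 0.0005926478583622215 [ 0.57349114 -0.99310434  0.10591793]
pos [-0.0002  0.      0.0716] rot [ 0.   -0.01  0.03]
```

View pics/c7.png

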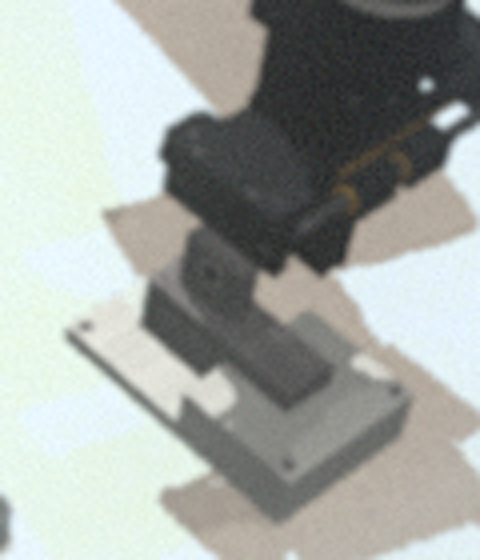

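The crop shows the bracket standing free on the block, with the closed fingers above its nose. I'll press now.

>>> arm_command --delta_rot '[[0,0,0],[0,0,0],[0,0,0],[0,0,0],[0,0,0],[0,0,0],[0,0,0],[0,0,0]]' --delta_pos '[[0,0,0.02],[0,0,0.045],[0,0,0.06],[0,0,0.068],[0,0,0.072],[0,0,0.074],[0,0,0.075],[0,0,0.076]]' --gripper '[1,1,1,1,1,1,1,1]'

```text
time: 11.7
position: [0.5501, 0.1993, 0.0563]
tool_rot: [-0.218, 0.976, -0.0, 0.001]
ft_force: [0.5, 0.5, 0.7]
grip_width: 0.0003
grip_force: 0.0
```

>>> arm_command --delta_rot '[[0,0,0],[0,0,0],[0,0,0],[0,0,0],[0,0,0],[0,0,0]]' --delta_pos '[[0,0,0.001],[0,0,0.002],[0,0,0.003],[0,0,0.0035],[0,0,0.0035],[0,0,0.0035]]' --gripper '[1,1,1,1,1,1]'

```text
time: 12.2
position: [0.5495, 0.1992, 0.0525]
tool_rot: [-0.218, 0.976, -0.0, 0.0]
ft_force: [0.1, -0.6, 3.7]
grip_width: 0.0003
grip_force: 1.6
```

Contact is at z = 0.0525, as expected. I'll press about 1 mm harder and hold for a moment.

>>> arm_command --delta_rot '[[0,0,0],[0,0,0],[0,0,0],[0,0,0],[0,0,0],[0,0,0],[0,0,0],[0,0,0],[0,0,0]]' --delta_pos '[[0,0,0.0005],[0,0,0.001],[0,0,0.001],[0,0,0.001],[0,0,0.001],[0,0,0.001],[0,0,0.001],[0,0,0.001],[0,0,0.001]]' --gripper '[1,1,1,1,1,1,1,1,1]'

```text
time: 12.95
position: [0.5495, 0.1992, 0.0524]
tool_rot: [-0.218, 0.976, -0.0, 0.0]
ft_force: [-2.3, -0.8, 9.2]
grip_width: 0.0005
grip_force: 4.8
```

>>> arm_command --delta_rot '[[0,0,0],[0,0,0],[0,0,0],[0,0,0],[0,0,0],[0,0,0],[0,0,0],[0,0,0],[0,0,0],[0,0,0],[0,0,0],[0,0,0]]' --delta_pos '[[0,0,-0.003],[0,0,-0.01],[0,0,-0.025],[0,0,-0.05],[0,0,-0.08],[0,0,-0.11],[0,0.03,-0.13],[0,0.06,-0.13],[0,0.1,-0.13],[0,0.14,-0.13],[0,0.17,-0.13],[0,0.19,-0.13]]' --gripper '[1,1,1,1,1,1,1,1,1,1,1,1]'

```text
time: 13.95
position: [0.4667, 0.3737, 0.1813]
tool_rot: [-0.219, 0.976, 0.0, -0.0]
ft_force: [0.3, -0.6, -0.2]
grip_width: 0.0002
grip_force: 0.0
```

>>> arm_command --delta_rot '[[0,0,0],[0,0,0],[0,0,0]]' --delta_pos '[[0,0,0],[0,0,0],[0,0,0]]' --gripper '[1,1,1]'

```text
time: 14.2
position: [0.4688, 0.3705, 0.181]
tool_rot: [-0.218, 0.976, -0.0, -0.0]
ft_force: [0.3, -0.8, 0.1]
grip_width: 0.0006
grip_force: 0.0
```

```bash
python3 - <<'E'
from h import *
o=status.get_obs();print(o['time'],o['position'],o['ft_force'])
s=snap('scene','s7.png')['pixels'];t=snap('top','t7.png')['pixels']
cr=lambda i,x,y,w,h,k:cv2.resize(cv2.convertScaleAbs(i[y:y+h,x:x+w],alpha=1.6),None,fx=k,fy=k,interpolation=cv2.INTER_CUBIC)
cv2.imwrite('pics/c8.png',np.hstack([cr(s,335,180,100,110,4),cr(t,145,115,90,110,4)]))
E
```

```text
14.2 [0.46883752 0.37051467 0.18101057] [ 0.33250775 -0.7897573   0.05874859]
```

View pics/c8.png

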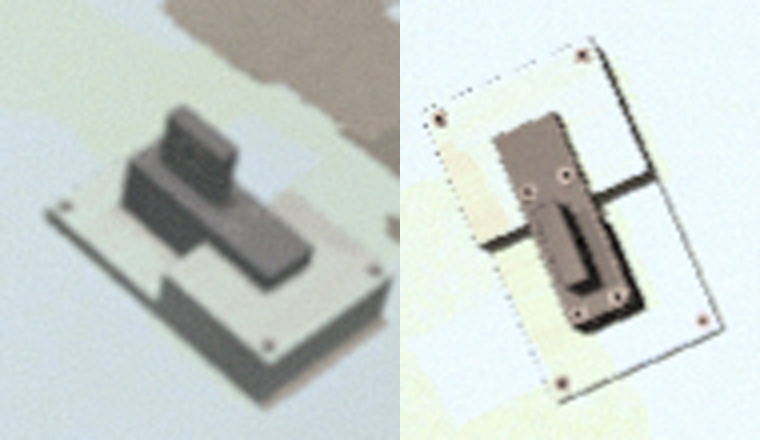

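The views show the bracket seated, level and parallel to the block, with its nose on the step. A quick numeric check before I hand it in.

```bash
python3 - <<'E'
from h import *
c=load('t7.png');R=lambda X,Y,z:onz(c,145+(X-400)/4-.4,115+Y/4-.4,z)[:2]
J=[R(425,107,.038),R(593,40,.038),R(557,403,.012),R(723,328,.012)]
f=(J[0]+J[1])/2;n=(J[2]+J[3])/2;u=(f-n)/np.linalg.norm(f-n);v=np.array([-u[1],u[0]]);O=f-.08*u
print(np.degrees(np.arctan2(u[1],u[0])),np.linalg.norm(f-n))
for q in((493,135),(555,112)):
    d=R(*q,.052)-O;print(d@u,d@v)
E
```

```text
24.97718359203323 0.16983971222127806
0.04790583901841769 0.018290513410032936
0.04588990958544949 -0.016507608416334214
```

The nose tip is at x = 47 mm (ideal 46) and y = +1 mm, well within the limits.

```bash
python3 -c "
from rig import robot
print(robot.hand_in())"
```

```text
the job is handed in; nothing more can be done
None
```

The high-nosed bracket sits level on the step block, about 1 mm off centre and from the ideal nose position; it did not rock when pressed on the nose with about 9 N, and I handed the job in at about 14 s with the arm clear and the low-nosed bracket untouched.

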